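Load a cell tray into the bench charger past its keeper gate

TASK

In the loading channel of the bench charger lies a tray of battery cells, in front of the spring-loaded keeper gate. With one fingertip press the long bar beside the channel all the way down, so that the gate is fully open, and while you hold it open push the tray along the channel with the other fingertip, under the gate, until it is fully home against the charger; then let the bar come up, so that the gate shuts behind the tray. The tray is only to be pushed, never lifted or tipped; do not let the gate down onto it on the way, and leave the other things on the table where they are.

Things in the scene. Friction and masses are not known exactly. Their poses are not given: they have to be found in the camera images.
- charger: Bench charger, fixed to the table at varying place and yaw: an aluminium channel leading to an olive case 150 mm wide, 78 mm tall. Origin: on the table on the channel's centre line, under the gate blade. x: level, the loading direction (within 20 degrees of the robot's x); y: left, towards the press bar; z up. Lengths below named x, y are in this frame, heights are above the table.
- channel_floor (a point): Point on the channel floor on its centre line, under the gate (x = 0, y = 0, 6 mm high). The channel is open on top, runs from x = -170 to +105 mm and is 62 mm wide inside; its side walls are 3 mm thick and 18 mm high.
- contact_face (a point): Middle of the foot of the case's contact face, the channel's end, at x = +105 mm. The tray is fully home when its front wall touches this face: tray origin then at x = +57 mm, rear wall at x = +9 mm, past the gate. Draw the fingertip back off the tray before raising it, or friction lifts the tray along.
- gate_blade (a point): Middle of the steel gate blade's lower edge; moves with the gate. Shut, the blade is at x = -2.5 to 2.5, y = 4 to 16 mm, lower edge 18 mm high, on an arm that crosses the left wall 32 to 38 mm high. Open, it stands above y = 4 to 50 mm, up to 56 mm high. The gate never enters the channel's right half (y below 0), so a fingertip pushing the tray there has room beside it.
- tray: Black tray with six grey cells lying across it, loose in the channel, to be pushed. 96 mm long (x), 58 mm wide, 20 mm tall, 0.17 to 0.34 kg. Origin: centre of its underside; x axis towards the charger's case. Flat rear wall 48 mm behind the origin, its top 26 mm above the table. At the start its front wall is about 10 to 38 mm short of the gate blade.
- gate (a joint): Angle of the gate and its press bar, one sprung steel piece hinged along the channel (pin at y = +38 mm, 20 mm high). 0: gate shut, bar up; 0.70: bar down at its stop, gate fully open (the tray clears it above 0.5). It springs shut when the bar is let go; holding the bar down takes about 3 N at its middle, more once it is on its stop.
- bar_mid (a point): Middle of the press bar's upper face; moves with it. Steel strip along the outside of the left wall, x = -165 to 15, y = 43 to 73 mm. Up, it slopes 24 degrees up outward, middle 31 mm high; down at the stop, 16 degrees down outward, middle 15 mm high: a fingertip on it and one behind the tray can then both be about 17 mm high. A fingertip can slide along it while holding it down.
- spare_tray: a second tray just like the first one, lying on the table to the right of the loading channel (looking along the loading direction); leave it alone; origin: centre of its underside
- aerial_base: round steel aerial base, 48 mm wide and 66 mm tall, standing to the left of the charger; leave it alone; origin: centre of its underside
- spray_can: aluminium spray can, 52 mm wide, 150 mm tall; leave it alone; origin: centre of its underside
- handset: black telephone-type handset lying down, 204 x 54 x 40 mm; leave it alone; origin: centre of its underside
- screwdriver: screwdriver lying on the table to the left of the press bar; leave it alone; origin: centre of its underside
Things that resemble listed ones, but are neither listed nor needed, are in the scene too. Leave any purple or yellow look-alike of the tray alone.

How it is judged:
On the way, in this order (a step that is already met when the one before it is completed fails the run):
1. a fingertip holds the bar down and the gate fully open, with the tray still short of the gate (value of joint gate above 0.5 rad and contact force between the fingers and gate above 0.3 N and x of tray in the frame of charger below -0.049 m), for 0.1 s.
2. the tray is half-way under the gate, which a fingertip still holds open (value of joint gate above 0.42 rad and contact force between the fingers and gate above 0.3 N and x of tray in the frame of charger above 0 m), for 0.1 s.
3. the tray is home, the gate still held open (value of joint gate above 0.42 rad and contact force between the fingers and gate above 0.3 N and x of tray in the frame of charger above 0.052 m), for 0.1 s.
At the end, for the whole second after the job is handed in: The tray lies flat and still in the channel, its front wall within 5 mm of the charger's contact face, and the gate has sprung shut behind it (gate angle under 0.06) (x of tray in the frame of charger above 0.052 m and value of joint gate below 0.06 rad and z of tray in the frame of charger below 0.009 m and angle between tray's own z axis and vertical below 0.06 rad and angle between the x axis of tray and the x axis of charger, either way round below 0.1 rad and linear speed of tray below 0.01 m/s); the robot touches nothing.
It fails at once if the gate is let down onto the tray, or drags on it with more than 2 N, before the tray's rear wall is past the gate (x of tray in the frame of charger between -0.046 and 0.05 m and contact force between gate and tray above 2 N).
It fails at once if the tray is lifted by more than 8 mm (z of tray in the frame of charger above 0.014 m).
It fails at once if the tray is tipped by more than 9 degrees (angle between tray's own z axis and vertical above 0.16 rad).
It fails at once if another thing on the table is moved by more than 20 mm (distance of any of spare_tray, aerial_base, spray_can, handset, screwdriver from where it was at the start of the episode above 0.02 m).
It also fails if it takes over 45 s, if anything falls off the work surface, if the arm or the gripper's body presses on something with over 40 N, if the wrist force passes 120 N, or if a joint passes its speed limit or range.

ROBOT

A 6-joint arm with a two-finger parallel gripper is mounted at the origin on the work surface. World frame = base frame: x ahead of the robot, y to its left, z up, the work surface at z = 0. Lengths are in m, angles in rad, forces in N, time in s.
With the tool pointing down it reaches from about 0.25 to 0.775 m from the base axis. Payload 4 kg.
Tool frame: the origin (TCP) lies at the centre of the arm's flange, where the gripper is bolted on; the fingertips stand 199 mm ahead of it and the grasp point (between the pads) lies 180 mm ahead of it (robot.tcp_to_tips is the distance from the TCP to the fingertips, in m); z points along the fingers, y is the line along which they close (so a half turn about z gives the same grasp; the last joint's range is limited). The gripper opens to 94 mm and grips with 3 to 60 N. Pads are 16 mm wide; open, the fingers measure 119 mm over their backs; the gripper's body (75 mm by 177 mm) begins 78 mm behind the grasp point.
Start: joints at [-0.103, 0.087, 1.371, -0, 1.684, -0.103], TCP at [0.55, -0, 0.405] pointing down, gripper open.
Joint ranges: [-3.1, 3.1], [-0.76, 2.03], [0.27, 2.55], [-1.08, 4.22], [0.17, 2.65], [-2.57, 2.57]. Speed limits (rad/s): [2.79, 2.79, 3.14, 3.14, 3.14, 3.14].

INTERFACE

Orientations are given as [roll, pitch, yaw] about the fixed x, y, z axes, in that order (R = Rz(yaw) Ry(pitch) Rx(roll)).
In Python, from bench import telemetry, snapshot, ticket, robot gives the robot as it stands.
- The arm moves only by the tool apply_moves, never from a script. Its argument "moves" is a list that holds one entry, the list of rows, each a list of 5 numbers: the shift along the tool's x, y, z in units of 50 mm (1.0 is 50 mm), then the turn about the tool's z in units of 10 degrees (1.0 is 10 degrees), then the closure, from 0 (fully open) to 1 (shut). A call has 1 to 10 rows; each row is the pose to reach, as a shift and turn from the pose commanded when the call began, along the tool's axes at that moment; what a row does not reach only later rows make up. A row lasts 1/8 s, in which the tool goes at most 62.5 mm and 10.7 degrees, less where a joint would pass 70% of its speed; a pose out of reach is approached as far as the arm can. A call with a gripper value outside its range is refused whole. The fingers move at their own pace and stop on an object; the grip force is fixed at half the most. Time passes only in rows, so rows that repeat a pose let the fingers close. It gives the time, the measured TCP pose, the force, the opening and the grip force at its end, in the units of the state.
- telemetry.get_obs(): the state, without advancing time (a new reading comes with each control period).
- snapshot(name): name is "scene" or "side" or "wrist"; returns a dict with "image" (480x640x3 uint8, red, green, blue), "fovy" (degrees; the focal length in pixels is half the picture's height over the tangent of half this angle, whatever the lens; pixels are square), "cx", "cy" (the principal point, pixels), "R" (3x3) and "t" (3): a world point X has camera coordinates R X + t. Camera axes: x right, y down, z forward; pixel columns grow to the right and rows downward; lengths in m; the calibration is good to about 2 mm. A picture is of the moment at which its call begins. There is no depth.
- ticket.close_job(): hands the job in; it is judged then, once.
The state is a dict: "time": time; "joint_positions": joint angles; "qvel": joint speeds; "joint_torque": joint torques, N m; "tool_pos": TCP position; "ee_rot": TCP orientation; "wrist_force": force on the tool from outside, world axes, zero at the start; "wrist_torque": the same for the moment, N m; "width": finger opening in m; "finger_force": force on a finger pad.
Only numpy, scipy, OpenCV 4.12 (cv2) and the standard library are available. Lean on these libraries where they do the work, as an engineer would, in place of code of your own. Each camera call takes 0.05 s, during which the arm holds its last target. There are 200 camera calls.

## Working session

There is one attempt and no reset: what is moved stays moved. The work goes in short steps, Python scripts to look and compute and a tool call to move; the robot and the scene stay as the last step left them, time stands still between calls to the robot, and variables do not carry over. Pictures are saved under pics/ and viewed, at most 10 in all, crops included, and the job is handed in when it is done.

Besides the shell and the picture viewer there is one more tool, called after "Request:" as name(argument=value, ...) on one line, values as JSON. apply_moves: Moves the arm, as the interface text tells. Its arguments: {"type":"object","properties":{"moves":{"type":"array","items":{"type":"array","items":{"type":"array","items":{"type":"number"}}}}},"required":["moves"]}

```bash
mkdir -p pics; cat > h.py <<'E'
import numpy as np, cv2
from bench import telemetry, snapshot, ticket, robot
def snap(n,f):
    s=snapshot(n); cv2.imwrite('pics/%s.png'%f,s['image'][:,:,::-1]); np.save('pics/%s.npy'%f,s,allow_pickle=True); return s
def load(f): return np.load('pics/%s.npy'%f,allow_pickle=True).item()
def K(s):
    f=240/np.tan(np.radians(s['fovy'])/2); return f,s['cx'],s['cy']
def ray(s,p):
    f,cx,cy=K(s); R=np.array(s['R']);t=np.array(s['t'])
    return -R.T@t, R.T@np.array([(p[0]-cx)/f,(p[1]-cy)/f,1.])
def plane(s,p,z):
    o,d=ray(s,p); return o+d*(z-o[2])/d[2]
def tri(s1,p1,s2,p2):
    o1,d1=ray(s1,p1);o2,d2=ray(s2,p2)
    k=np.linalg.lstsq(np.c_[d1,-d2],o2-o1,rcond=None)[0]
    a,b=o1+k[0]*d1,o2+k[1]*d2
    return (a+b)/2,np.linalg.norm(a-b)
def proj(s,X):
    f,cx,cy=K(s); c=np.array(s['R'])@np.array(X)+np.array(s['t']); return np.array([f*c[0]/c[2]+cx,f*c[1]/c[2]+cy])
E
python3 - <<'E'
from h import *
a=snap('scene','a');b=snap('side','b');c=snap('wrist','c')
for s in(a,b,c): print(s['fovy'],ray(s,(320,240)))
o=telemetry.get_obs(); print(o['time'],o['tool_pos'],o['ee_rot'],o['width'])
E
```

```text
47.021103105892784 (array([1.15447235, 0.70974268, 0.76292566]), array([-0.53211667, -0.59308607, -0.60458139]))
52.06600085447942 (array([0.36315642, 0.95530671, 0.71400361]), array([ 0.1702792 , -0.80997497, -0.56126332]))
68.41170628313017 (array([0.54994711, 0.07475484, 0.38435968]), array([ 0.01361782, -0.25119208, -0.96796844]))
0.15 [ 5.49910985e-01 -2.09528628e-05  4.03786289e-01] [-3.13991142e+00 -1.40741910e-04  1.57075594e+00] 0.0942212537906208
```

View pics/a.png

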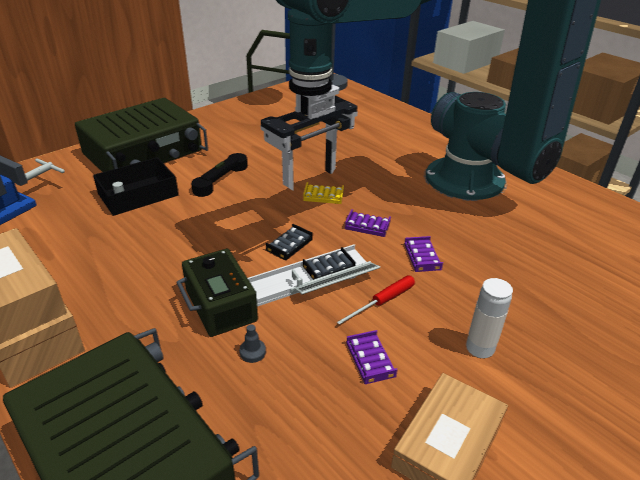

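View pics/c.png

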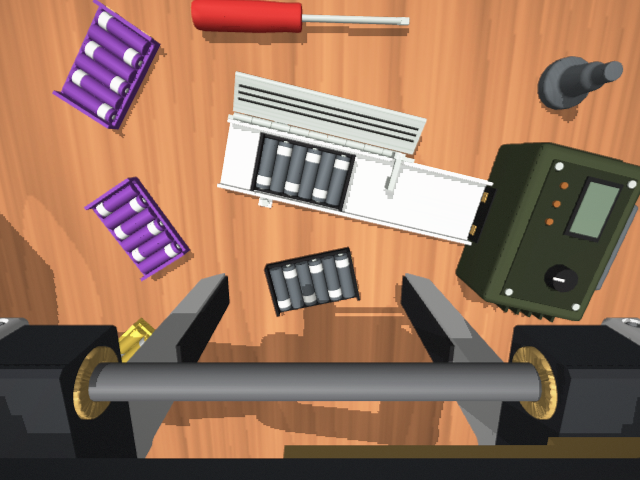

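View pics/b.png

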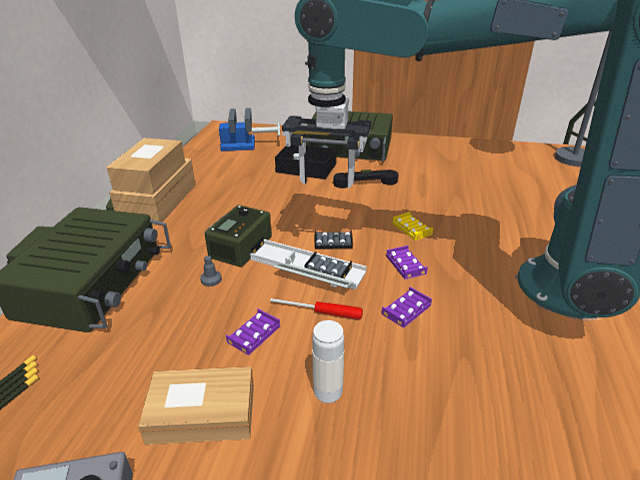

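The wrist picture shows the charger case at (550,230) and the channel from (225,150) to (480,215). The press bar is at (330,110) and the gate arm at (396,172). Candidates for the tray:
- Black tray in the channel at (303,172), which fits the description. This is my choice.
- Black spare tray outside the channel at (312,281).
- Purple trays at (110,65) and (138,228).
- Yellow tray at (135,340).

I'll check the choice in a crop and compute rough positions.

```bash
python3 - <<'E'
from h import *
c=load('c')
im=c['image'][55:265,200:510,::-1]
cv2.imwrite('pics/d.png',cv2.resize(im,None,fx=2.5,fy=2.5,interpolation=cv2.INTER_CUBIC))
P=[plane(c,p,.018)[:2] for p in [(230,117),(219,186),(470,243),(492,184)]]
print(np.round(P,4)); L=lambda i,j:np.linalg.norm(P[i]-P[j])
print(L(0,1),L(2,3),L(1,2),L(0,3))
for i,j in((1,2),(0,3)): d=P[j]-P[i]; print(np.degrees(np.arctan2(d[1],d[0])))
E
```

```text
[[ 0.4662  0.1044]
 [ 0.4508  0.0371]
 [ 0.7162 -0.0236]
 [ 0.7317  0.0393]]
0.06903509584551953 0.06471072653588197 0.2722505845043802 0.27334758646819235
-12.880682749799258
-13.78923028513822
```

View pics/d.png

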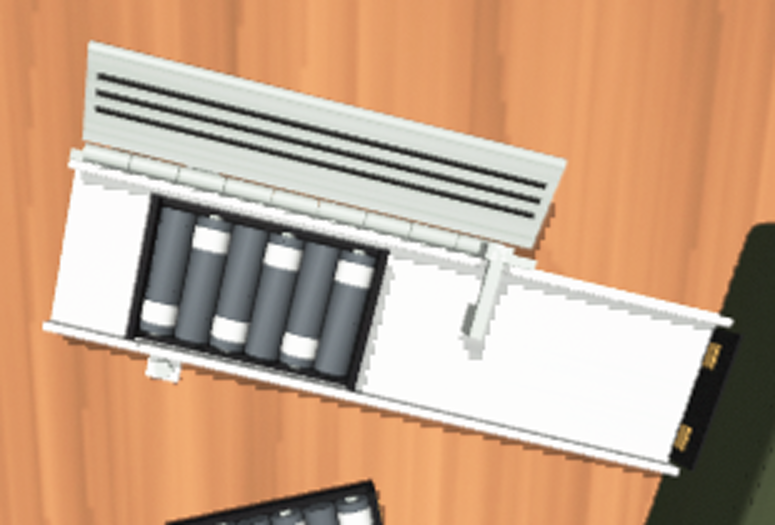

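The crop confirms the black tray lies in the channel, with top corners at crop (150,197), (131,337), (353,388) and (386,252). The gate arm is at (485,300) and the case contacts at (695,400). Next I fit the charger frame.

```bash
cat >> h.py <<'E'
def fit(body,W):
    body,W=np.array(body),np.array(W); b,w=body.mean(0),W.mean(0); x,y=(body-b).T; u,v=(W-w).T
    a=np.arctan2((x*v-y*u).sum(),(x*u+y*v).sum()); R=np.array([[np.cos(a),-np.sin(a)],[np.sin(a),np.cos(a)]])
    t=w-R@b; return a,R,t,(W-(body@R.T+t))@R
E
python3 - <<'E'
from h import *
c=load('c'); u=lambda p:(p[0]/2.5+200-.3,p[1]/2.5+55-.3)
W=[plane(c,u(p),.018)[:2] for p in [(70,152),(44,324),(677,472),(732,320)]]
a,R,t,r=fit([(-.17,.034),(-.17,-.034),(.105,-.034),(.105,.034)],W)
print(np.degrees(a),t,'res mm',np.round(r*1e3,1))
T=np.array([plane(c,u(p),.026)[:2] for p in [(150,197),(131,337),(353,388),(386,252)]])
print('tray in charger',np.round((T-t)@R*1e3,1))
B=np.array([plane(c,u(p),.0375)[:2] for p in [(90,42),(566,158)]])
print('bar outer',np.round((B-t)@R*1e3,1))
E
```

```text
-13.43008508532735 [0.62211549 0.03273616] res mm [[-0.7  0.4]
 [ 0.3 -0.2]
 [ 0.3  0.7]
 [ 0.1 -0.8]]
tray in charger [[-135.7   25. ]
 [-132.6  -29.9]
 [ -40.1  -29.2]
 [ -41.1   26.3]]
bar outer [[-165.3   72.5]
 [  13.9   74.6]]
```

```bash
cat >> h.py <<'E'
A=np.radians(-13.43); RC=np.array([[np.cos(A),-np.sin(A)],[np.sin(A),np.cos(A)]]); TC=np.array([.62212,.03274])
def toW(x,y): return RC@np.array([x,y])+TC
def toC(p): return RC.T@(np.array(p)[:2]-TC)
E
python3 - <<'E'
from h import *
w=toW(-.152,.0235); print(w, 'units tool x,y,z,turn', w[1]/.05,(w[0]-.55)/.05,(.405-.279)/.05, -(90+np.degrees(A))/10)
E
```

```text
[0.47973458 0.09090048] units tool x,y,z,turn 1.8180095054416145 -1.4053084904270452 2.52 -7.656999999999999
```

Request:
apply_moves(moves=[[[0.45, -0.35, 0.3, -1, 0.33], [0.9, -0.7, 0.6, -2, 0.33], [1.35, -1.05, 1.0, -3, 0.33], [1.82, -1.405, 1.4, -4, 0.33], [1.82, -1.405, 1.8, -5, 0.33], [1.82, -1.405, 2.0, -6, 0.33], [1.82, -1.405, 2.0, -7, 0.33], [1.82, -1.405, 2.0, -7.657, 0.33], [1.82, -1.405, 2.0, -7.657, 0.33], [1.82, -1.405, 2.0, -7.657, 0.33]]])

```text
time: 1.4
tool_pos: [0.4797, 0.091, 0.3046]
ee_rot: [-3.142, -0.0, 2.906]
wrist_force: [-0.5, -0.5, 0.4]
width: 0.0626
finger_force: 0.0
```

```bash
python3 - <<'E'
from h import *
e=snap('wrist','e'); o=telemetry.get_obs()
print(o['time'],o['tool_pos'],o['ee_rot'],o['width'],toC(o['tool_pos']),ray(e,(320,240)))
for n,x,y,z in[('wallRL',-.17,.034,.018),('wallRR',-.17,-.034,.018),('trayRR',-.134,-.029,.026),('trayFR',-.038,-.029,.026),('barRout',-.165,.0724,.0375),('LF',.105,.034,.018),('RF',.105,-.034,.018)]:
    print(n,proj(e,[*toW(x,y),z]).round(1))
E
```

```text
1.45 [0.47972626 0.0909995  0.30460323] [-3.14156213e+00 -9.55736790e-05  2.90593650e+00] 0.06329559363527719 [-0.15203109  0.02359438] (array([0.40749695, 0.10877121, 0.28528079]), array([ 0.24849239, -0.04406478, -0.96775805]))
wallRL [327.5 223.5]
wallRR [239.5 223.6]
trayRR [246.5 271.1]
trayFR [252.2 378.3]
barRout [381.6 235.8]
LF [325.3 500.6]
RF [255.4 500.7]
```

View pics/e.png

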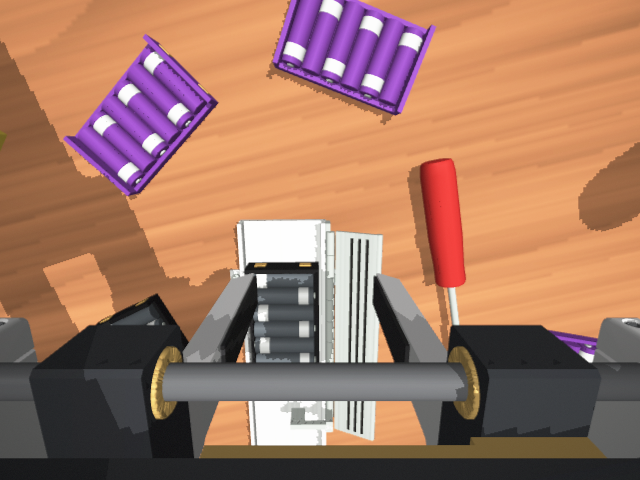

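The picture shows the channel's rear end with corners at (237,221) and (328,221). The tray's rear edge is at row 264, from column 246 to 318. The bar runs from (355,233) to (360,435), and the screwdriver is clear to the right. I'll triangulate against the first view.

```bash
python3 - <<'E'
from h import *
c,e=load('c'),load('e')
u=lambda p:(p[0]/2.5+200-.3,p[1]/2.5+55-.3)
for n,p,q in[('wallRL',(70,152),(328,221)),('wallRR',(44,324),(237,221)),('trayRL',(150,197),(318,264)),('trayRR',(131,337),(246,264)),('barRout',(90,42),(382,235))]:
    X,d=tri(c,u(p),e,q); print(n,(toC(X)*1e3).round(1),'z',round(X[2]*1e3,1),'gap',round(d*1e3,1),'planeE',(toC(plane(e,q,.026))*1e3).round(1))
g=cv2.cvtColor(e['image'],cv2.COLOR_RGB2GRAY); print(g[216:290:2,270])
E
```

```text
wallRL [-171.4   34.4] z 15.2 gap 0.0 planeE [-173.6   34. ]
wallRR [-171.   -35.9] z 13.3 gap 1.9 planeE [-173.7  -34. ]
trayRL [-137.    25.9] z 17.7 gap 1.6 planeE [-139.8   26.6]
trayRR [-134.8  -32.1] z 11.0 gap 0.1 planeE [-139.8  -29.1]
barRout [-165.4   72.7] z 36.9 gap 0.2 planeE [-162.7   74.9]
[169 169 205 254 254 254 254 254 254 254 254 254 254 254 254 254 254 254
 254 254 254 254 254 118  22  25  22  40  41 109 135 141 134  84  75  64
  61]
```

Measurements agree to 2 mm: the tray's rear wall is at x ≈ -134, and the dark row at 262 is its foot. Descending onto the bar.

Request:
apply_moves(moves=[[[0, 0, 0.5, 0, 0.33], [0, 0, 1.0, 0, 0.33], [0, 0, 1.2, 0, 0.33], [0, 0, 1.35, 0, 0.33], [0, 0, 1.5, 0, 0.33], [0, 0, 1.6, 0, 0.33], [0, 0, 1.7, 0, 0.33], [0, 0, 1.76, 0, 0.33], [0, 0, 1.76, 0, 0.33]]])

```text
time: 2.58
tool_pos: [0.4801, 0.0911, 0.2169]
ee_rot: [3.141, 0.001, 2.907]
wrist_force: [2.3, 1.8, 2.0]
width: 0.063
finger_force: 1.3
```

```bash
python3 - <<'E'
from h import *
e=snap('wrist','f'); snap('side','g');o=telemetry.get_obs()
print(o['time'],o['tool_pos'],o['wrist_force'],o['width'],toC(o['tool_pos']))
a=e['image'];b=load('g')['image'][180:330,210:400]
cv2.imwrite('pics/fg.png',np.hstack([cv2.resize(a,(480,360)),cv2.resize(b,(320,253)) if 0 else cv2.copyMakeBorder(cv2.resize(b,(320,253)),0,107,0,0,0)])[:,:,::-1])
E
```

```text
2.675 [0.48004159 0.09106241 0.21700706] [0.91977073 1.12683158 2.26475935] 0.06302463851502836 [-0.15173899  0.02372881]
```

View pics/fg.png

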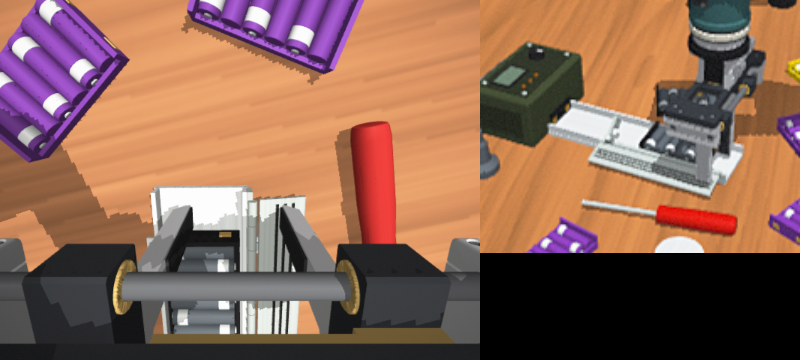

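The left view shows the bar finger on the bar at about (300,230) and the push finger in the channel, clear behind the tray's rear wall at (205,235). The right view shows the gate arm raised. I'll press a little more to reach the stop.

Request:
apply_moves(moves=[[[0, 0, 0.03, 0, 0.33], [0, 0, 0.05, 0, 0.33], [0, 0, 0.05, 0, 0.33]]])

```text
time: 3.05
tool_pos: [0.48, 0.0909, 0.2148]
ee_rot: [3.142, 0.001, 2.907]
wrist_force: [1.0, 0.8, 5.6]
width: 0.0629
finger_force: 2.6
```

On the stop with 5.6 N. Pushing.

Request:
apply_moves(moves=[[[-0.1, 0, 0, 0, 0.33], [-0.2, 0, 0, 0, 0.33], [-0.35, 0, 0, 0, 0.33], [-0.5, 0, 0, 0, 0.33], [-0.65, 0, 0, 0, 0.33], [-0.8, 0, 0, 0, 0.33], [-0.95, 0, 0, 0, 0.33], [-1.1, 0, 0, 0, 0.33], [-1.2, 0, 0, 0, 0.33], [-1.2, 0, 0, 0, 0.33]]])

```text
time: 4.3
tool_pos: [0.5357, 0.0784, 0.2143]
ee_rot: [3.141, -0.011, 2.908]
wrist_force: [-10.1, 5.4, 12.2]
width: 0.063
finger_force: 6.9
```

```bash
python3 - <<'E'
from h import *
a=snap('wrist','i')['image'];b=snap('side','j')['image'][180:330,210:400];o=telemetry.get_obs()
print(o['time'],o['tool_pos'],o['wrist_force'],o['width'],toC(o['tool_pos']))
cv2.imwrite('pics/ij.png',np.hstack([cv2.resize(a,(400,300)),cv2.resize(b,(380,300),interpolation=cv2.INTER_CUBIC)])[:,:,::-1])
E
```

```text
4.4 [0.53565167 0.07836563 0.21431979] [-10.45717085   5.63699917  12.20396986] 0.06316616790605933 [-0.09470069  0.02429507]
```

View pics/ij.png

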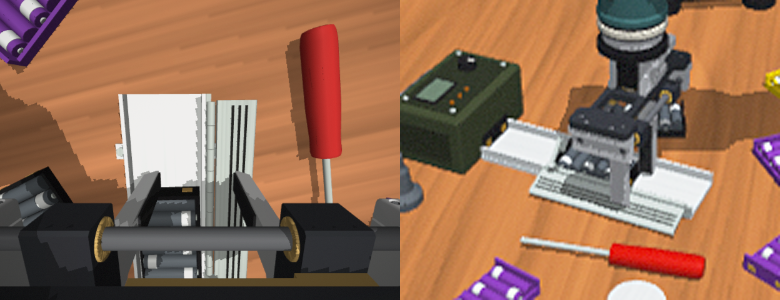

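The tray is moving with the finger: its rear edge is at (180,190) in the left view, and the gate is raised in the right view. Vertical force has grown to 12 N and is adding friction on the bar, so I'll ease up by 1 mm and continue.

Request:
apply_moves(moves=[[[0, 0, -0.015, 0, 0.33], [-0.1, 0, -0.02, 0, 0.33], [-0.2, 0, -0.02, 0, 0.33], [-0.3, 0, -0.02, 0, 0.33]]])

```text
time: 4.9
tool_pos: [0.5502, 0.0746, 0.2146]
ee_rot: [3.142, -0.011, 2.908]
wrist_force: [-8.4, 3.8, 9.8]
width: 0.0628
finger_force: 5.9
```

Request:
apply_moves(moves=[[[-0.1, 0, -0.01, 0, 0.33], [-0.2, 0, -0.015, 0, 0.33], [-0.3, 0, -0.015, 0, 0.33], [-0.4, 0, -0.015, 0, 0.33], [-0.5, 0, -0.015, 0, 0.33], [-0.6, 0, -0.015, 0, 0.33], [-0.7, 0, -0.015, 0, 0.33], [-0.8, 0, -0.015, 0, 0.33], [-0.9, 0, -0.015, 0, 0.33], [-1.0, 0, -0.015, 0, 0.33]]])

```text
time: 6.15
tool_pos: [0.5991, 0.0627, 0.2151]
ee_rot: [-3.141, -0.01, 2.908]
wrist_force: [-7.2, 3.1, 7.3]
width: 0.0633
finger_force: 4.5
```

```bash
python3 - <<'E'
from h import *
o=telemetry.get_obs()
print(o['time'],o['tool_pos'],o['wrist_force'],o['width'],toC(o['tool_pos']))
E
```

```text
6.15 [0.59914309 0.06274312 0.21507369] [-7.2324439   3.14413822  7.31568207] 0.06326842431207319 [-0.02931704  0.02384611]
```

Request:
apply_moves(moves=[[[-0.1, 0, 0, 0, 0.33], [-0.2, 0, 0, 0, 0.33], [-0.3, 0, 0, 0, 0.33], [-0.4, 0, 0, 0, 0.33], [-0.48, 0, 0, 0, 0.33], [-0.54, 0, 0, 0, 0.33], [-0.58, 0, 0, 0, 0.33], [-0.58, 0, 0, 0, 0.33]]])

```text
time: 7.15
tool_pos: [0.6276, 0.056, 0.2152]
ee_rot: [-3.141, -0.009, 2.908]
wrist_force: [-5.5, 3.1, 5.6]
width: 0.0629
finger_force: 4.0
```

```bash
python3 - <<'E'
from h import *
a=snap('scene','k')['image'][220:320,240:400];b=snap('side','l')['image'][190:310,200:392];o=telemetry.get_obs()
print(o['time'],o['tool_pos'],o['ee_rot'],o['wrist_force'],o['width'],toC(o['tool_pos']))
cv2.imwrite('pics/kl.png',np.hstack([cv2.resize(a,(400,250),interpolation=2),cv2.resize(b,(400,250),interpolation=2)])[:,:,::-1])
E
```

```text
7.25 [0.62757127 0.0559498  0.2151678 ] [-3.14105122 -0.00873691  2.90816135] [-6.20350665  2.28989086  6.35973719] 0.06257900141680618 [-8.84386837e-05  2.38412126e-02]
```

View pics/kl.png

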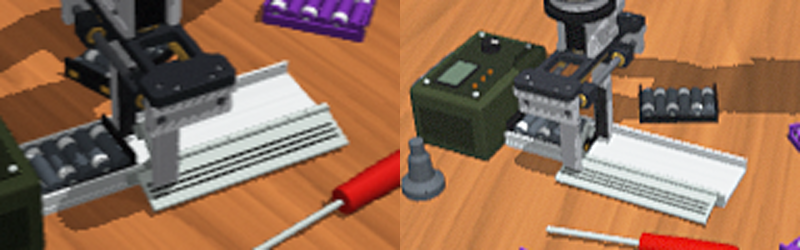

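The left view shows the tray at (80,165), almost at the case, with the finger behind it at (125,120). The force has not jumped, so contact is not yet made. I'll push the last few mm.

Request:
apply_moves(moves=[[[-0.03, 0, 0, 0, 0.33], [-0.06, 0, 0, 0, 0.33], [-0.08, 0, 0, 0, 0.33], [-0.08, 0, 0, 0, 0.33]]])

```text
time: 7.75
tool_pos: [0.6297, 0.0556, 0.2151]
ee_rot: [-3.14, -0.016, 2.908]
wrist_force: [-13.2, 4.8, 11.6]
width: 0.063
finger_force: 8.0
```

Request:
apply_moves(moves=[[[-0.02, 0, -0.01, 0, 0.33], [-0.05, 0, -0.01, 0, 0.33], [-0.05, 0, -0.01, 0, 0.33]]])

```text
time: 8.12
tool_pos: [0.6309, 0.0554, 0.2151]
ee_rot: [-3.14, -0.022, 2.908]
wrist_force: [-17.2, 5.1, 14.3]
width: 0.0628
finger_force: 10.6
```

```bash
python3 - <<'E'
from h import *
s=snap('scene','m'); a=s['image'][240:320,230:330];o=telemetry.get_obs()
print(o['time'],o['tool_pos'],o['ee_rot'],o['wrist_force'],toC(o['tool_pos']))
off=np.array([230,240])
for n,x,y,z in[('rear top L',.009,.029,.026),('rear top R',.009,-.029,.026),('4mm short L',.005,.029,.026),('4mm short R',.005,-.029,.026)]: print(n,((proj(s,[*toW(x,y),z])-off)*6).round())
cv2.imwrite('pics/m2.png',cv2.resize(a,(600,480),interpolation=2)[:,:,::-1])
E
```

```text
8.175 [0.63090876 0.05539594 0.21510239] [-3.14010585 -0.02177284  2.90756392] [-17.20667881   6.50429678  12.3430406 ] [0.00328643 0.02407765]
rear top L [384. 252.]
rear top R [312. 152.]
4mm short L [395. 248.]
4mm short R [323. 149.]
```

View pics/m2.png

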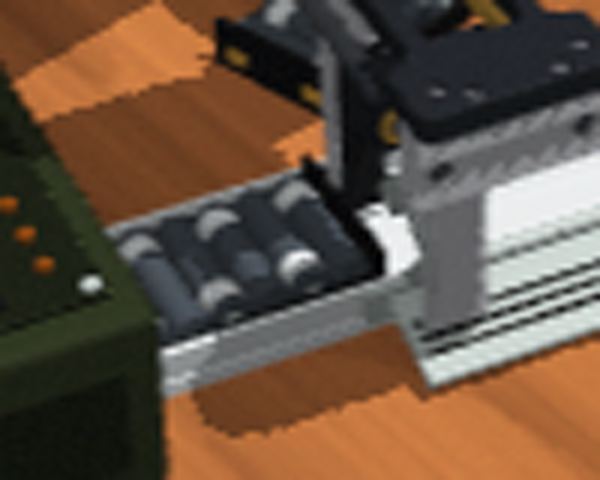

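The tray's rear corners at (384,255) and (308,155) coincide with the predicted home position, and force rises without motion, so it is home. I'll draw back and then raise.

Request:
apply_moves(moves=[[[0.06, 0, 0, 0, 0.33], [0.14, 0, 0, 0, 0.33], [0.24, 0, 0, 0, 0.33], [0.36, 0, 0, 0, 0.33], [0.36, 0, 0, 0, 0.33]]])

```text
time: 8.8
tool_pos: [0.6183, 0.0576, 0.2168]
ee_rot: [-3.141, 0.001, 2.907]
wrist_force: [0.4, -0.3, 3.2]
width: 0.0631
finger_force: 1.4
```

Request:
apply_moves(moves=[[[0, 0, -0.08, 0, 0.33], [0, 0, -0.2, 0, 0.33], [0, 0, -0.32, 0, 0.33], [0, 0, -0.45, 0, 0.33], [0, 0, -0.6, 0, 0.33], [0, 0, -0.9, 0, 0.33], [0, 0, -1.4, 0, 0.33], [0, 0, -1.9, 0, 0.33], [0, 0, -2.2, 0, 0.33], [0, 0, -2.2, 0, 0.33]]])

```text
time: 10.05
tool_pos: [0.6186, 0.0579, 0.3285]
ee_rot: [3.141, 0.004, 2.907]
wrist_force: [0.4, 0.2, -0.2]
width: 0.0629
finger_force: 0.0
```

```bash
python3 - <<'E'
from h import *
s=snap('scene','n'); a=s['image'][220:320,230:390];o=telemetry.get_obs()
b=snap('side','p')['image'][190:310,200:392]
print(o['time'],o['tool_pos'],o['wrist_force'],toC(o['tool_pos']))
off=np.array([230,220])
for n,x,y,z in[('rear top L',.009,.029,.026),('rear top R',.009,-.029,.026),('bar out rear up',-.165,.0724,.0375),('same, down',-.165,.072,.0105)]: print(n,((proj(s,[*toW(x,y),z])-off)*2.5).round())
cv2.imwrite('pics/n2.png',np.hstack([cv2.resize(a,(400,250),interpolation=2),cv2.resize(b,(400,250),interpolation=2)])[:,:,::-1])
E
```

```text
10.1 [0.61836767 0.05789341 0.32690275] [-0.43061735  0.3804176  -1.10608721] [-0.00949178  0.02359407]
rear top L [160. 155.]
rear top R [130. 113.]
bar out rear up [374. 114.]
same, down [371. 139.]
```

View pics/n2.png

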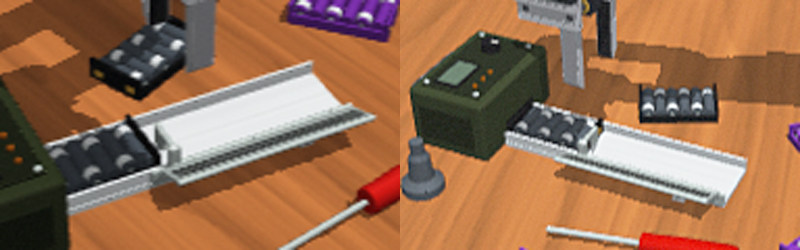

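The tray is home, with its rear corners at (158,160) and (128,117) close to the predicted points. The bar is up at (373,117), the gate is shut behind the tray, and the fingers are clear.

```bash
python3 -c "
from h import *
print(ticket.close_job())"
```

```text
the job is handed in; nothing more can be done
None
```

The tray is fully home against the charger, the gate has sprung shut behind it, the fingers are clear of everything, and the job is handed in; no verdict came back.

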